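# Set a punch on the burr viewer and hold its shutter half open

## Task

Stand the brass punch upright and centred on the small round post of the burr viewer and let go of it while the viewer's shutter is still closed. Then slide the shutter by its orange tab against its spring to half travel, where the tab's pointer meets the red mark, and finish while still holding it there with the fingers, because it springs shut when released. Leave the steel and the black punch where they stand.

Things in the scene. Friction and masses are not known exactly. Their poses are not given: they have to be found in the camera images.
- brass_punch: brass-coloured press punch, 45 mm tall: a round foot 29 mm across, its top edge 14 mm up, then a round shank 18 mm across up to 33 mm, tapering to 10 mm at the top; origin at the centre of its underside, z up along its axis; about 0.06 kg; one of three punches standing in a row on the bench, in any order
- steel_punch: bright steel punch, 23 mm across and 52 mm tall, a bystander; origin at the centre of its underside
- black_punch: black punch, 26 mm across and 38 mm tall, a bystander; origin at the centre of its underside
- viewer: burr viewer fixed to the bench: grey base 110 x 135 x 10 mm, narrow steel post at front left, white lamp housing at the back (124 mm wide, 85 mm high, x = 16 to 48 mm) with a bright window behind a dark sliding shutter. Origin on the bench, mid-width, 7 mm behind mid-depth; x to the viewer's back, y to its left, z up. Post axis at x -38, y 25 mm. Rod brackets at y -58 and 58 mm, 88 mm high
- post_top (a point): centre of the flat round top of the post, 20 mm in diameter, 50 mm above the bench; axes as the viewer's
- half_mark (a point): middle of the red half-travel line on the housing roof, at viewer x = 32, y = 0, z = 86 mm; black lines 25 mm to either side along y mark shut and fully open
- tab_top (a point): centre of the top face of the shutter's orange upright tab, 117 mm above the bench; the tab is 20 mm along the viewer's x, 14 mm along its y and stands free from 88 to 117 mm above the bench; a pointer at its middle. At viewer x = 5 mm, and y = 25 mm when shut, 0 at half travel, -25 mm fully open; axes as the viewer's
- shutter (a joint): travel of the shutter in m: 0 shut, 0.025 half, 0.050 fully open; it opens towards the viewer's -y (to the right as seen from the robot). The spring pulls it shut with 2.4 N at 0, 6.4 N at half travel and 10.4 N fully open (160 N/m), and it shuts by itself when released
Not all that is in view belongs to the job. Leave any brown look-alike of the brass_punch alone.

How it is judged:
By the outcome, as a careful person would: the job done as asked, in the order asked, and still so for the second after the job is handed in, while the arm keeps its last pose, push and grip.
It also fails if it takes over 45 s, if anything falls off the work surface, if the arm or the gripper's body presses on something with over 40 N, if the wrist force passes 120 N, or if a joint passes its speed limit or range.

## Robot

A 7-joint arm with a two-finger parallel gripper is mounted at the origin on a cart in front of the work surface, level with it; the furniture and walls round the work are solid. World frame = base frame: x ahead of the robot, y to its left, z up, the work surface at z = 0. Lengths are in m, angles in degrees, forces in N, time in s.
With the tool pointing down it reaches from about 0.425 to 0.875 m from the base axis. Payload 4.7 kg.
Tool frame: the origin (TCP) lies midway between the tips of the shut fingers; the grasp point (between the pads) lies 19 mm behind it; z points along the fingers, y is the direction in which the jaws open and shut (so a half turn about z gives the same grasp; the last joint's range is limited). The gripper opens to 87 mm and grips with 3 to 60 N. Pads are 19 mm wide; open, the fingers measure 117 mm over their backs; the gripper's body (75 mm by 190 mm) begins 51 mm behind the grasp point.
Start: joints at [-65.884, 18.392, -4.016, 83.108, 1.295, 78.541, -3.26], TCP at [0.257, 0.597, 0.223] pointing down, gripper open.
Joint ranges: [-163.93, 163.93], [-17.29, 119.83], [-79.2, 71.16], [3.27, 140.29], [-89.18, 269.18], [5.43, 117.66], [-154.24, 154.24]. Speed limits (degrees/s): [147.25, 147.25, 180, 180, 180, 180, 180].

## Interface

Orientations are given as [roll, pitch, yaw] about the fixed x, y, z axes, in that order (R = Rz(yaw) Ry(pitch) Rx(roll)).
In Python, from cell import env gives the robot as it stands.
- The arm moves only by the tool apply_moves, never from a script. Its argument "targets" is a list of rows, each a list of 2 entries, a list of its own where there are three numbers: the shift along the world's x, y, z in mm, then the turn, a rotation vector about the world's x, y, z in rad. A call has 1 to 8 rows; each row is the pose to reach, as a shift and turn from the pose commanded when the call began; what a row does not reach only later rows make up. A row lasts 1/10 s, in which the tool goes at most 50 mm and 8.59 degrees, less where a joint would pass 70% of its speed; a pose out of reach is approached as far as the arm can. A call with a gripper value outside its range is refused whole. "hand" is the finger opening in mm, from 0 to 87, set as the call begins (left out, the last holds). The fingers move at their own pace and stop on an object; "squeeze" is the grip in N (left out, the last holds). Time passes only in rows, so rows that repeat a pose let the fingers close. It gives the time, the measured TCP pose, the force and the opening at its end, in the units of the state.
- env.get_obs(): the state, without advancing time (a new reading comes with each control period).
- env.read_camera(name): name is "side" or "top" or "wrist"; returns a dict with "image" (400x640x3 uint8, red, green, blue), "camera_matrix" (3x3 intrinsics, pixels), "camera_from_world" (4x4, takes a point from world to camera coordinates); the wrist camera has in their place "mount" (4x4, takes a point from camera to tool coordinates, whose origin is the TCP and whose axes are the flange's). Camera axes: x right, y down, z forward; pixel columns grow to the right and rows downward; lengths in m; the calibration is good to about 2 mm. The wrist camera is an equidistant fisheye: a pixel r from the principal point sees the ray r / f radians off the axis. A picture is of the moment at which its call begins: read the wrist's pose just before it. There is no depth.
- env.sign_off(): hands the job in, once; it reports no verdict.
Trained networks look in a picture, given as the dict that the camera call returned (one of the last four; its "shot" number tells which), for a name from the list of things; names that differ only in an ending like _2 or _b are one class to them, and where a whole thing is asked for, a point or a joint stands for the part that bears it (a point fixed in the world has none). Each returns a list of dicts, best first, with "conf" (0 to 1); they miss things now and then, are a little off and sometimes report something else, mostly with a low value. They report only what shows in the picture. A call takes as long as a camera call. They do not tell look-alikes from the thing itself.
- env.regions_of(picture, target): "region" (400x640 bool, what is visible of it) and "rect" ([left, top, right, bottom] in pixels, round what is visible of it).
The state is a dict: "time_s": time; "qpos": joint angles; "joint_velocities": joint speeds; "effort": joint torques, N m; "tool_pos": TCP position; "tool_rot": TCP orientation; "force": force on the tool from outside, world axes, zero at the start; "wrist_torque": the same for the moment, N m; "grip_width": finger opening in m.
Only numpy, scipy, OpenCV 4.12 (cv2) and the standard library are available. Lean on these libraries where they do the work, as an engineer would, in place of code of your own. Each camera call takes 0.05 s, during which the arm holds its last target. There are 200 camera calls.

## Working session

There is one attempt and no reset: what is moved stays moved. The work goes in short steps, Python scripts to look and compute and a tool call to move; the robot and the scene stay as the last step left them, time stands still between calls to the robot, and variables do not carry over. Pictures are saved under pics/ and viewed, about 8 in all and at most 12, crops included, and the job is handed in when it is done.

Besides the shell and the picture viewer there is one more tool, called by a JSON object that holds its "fn" and its "kwargs". apply_moves: Moves the arm, as the interface text tells. Its arguments: {"type":"object","properties":{"targets":{"type":"array","items":{"type":"array"}},"hand":{"type":"number"},"squeeze":{"type":"number"}},"required":["targets"]}

```bash
ls; mkdir -p pics; cat > h.py <<'E'
import numpy as np, cv2
from cell import env
from scipy.spatial.transform import Rotation as R
def save(n,p): cv2.imwrite('pics/'+n+'.png',cv2.cvtColor(p['image'],cv2.COLOR_RGB2BGR))
def onplane(p,u,v,z):
    K=p['camera_matrix'];T=p['camera_from_world']
    r=T[:3,:3].T@np.linalg.solve(K,[u,v,1.]);c=-T[:3,:3].T@T[:3,3]
    return c+r*(z-c[2])/r[2]
def proj(p,X):
    T=p['camera_from_world'];q=p['camera_matrix']@(T[:3,:3]@np.array(X)+T[:3,3]);return q[:2]/q[2]
E
python3 - <<'E'
from h import *
o=env.get_obs();print({k:np.round(v,3) for k,v in o.items()})
for n in('top','side'):
    p=env.read_camera(n);save(n+'0',p);T=p['camera_from_world'];print(n,-T[:3,:3].T@T[:3,3],T[:3,:3].round(2),p['camera_matrix'].round(1))
    for t in('brass_punch','steel_punch','black_punch','viewer','shutter','post_top','tab_top','half_mark'):
        try: print(n,t,[(np.round(d['rect']),round(d['conf'],2)) for d in env.regions_of(p,t)])
        except Exception as e: print(t,e)
E
```

```text
pics
{'time_s': np.float64(0.0), 'qpos': array([-65.884,  18.44 ,  -4.016,  83.174,   1.297,  78.539,  -3.262]), 'joint_velocities': array([-0.009,  0.065,  0.03 , -0.027,  0.037, -0.043, -0.063]), 'effort': array([-0.0000e+00, -4.9129e+01, -4.0400e-01, -3.1252e+01, -6.4000e-02,
        4.4000e-02,  0.0000e+00]), 'tool_pos': array([0.257, 0.596, 0.221]), 'tool_rot': array([-1.79892e+02,  7.00000e-03,  1.56693e+02]), 'force': array([0.046, 0.363, 0.827]), 'wrist_torque': array([ 0.005,  0.037, -0.078]), 'grip_width': np.float64(0.087)}
top [0.47055633 0.28395149 0.95112073] [[ 0.02 -1.   -0.02]
 [-1.   -0.02 -0.06]
 [ 0.06  0.02 -1.  ]] [[416.1   0.  320.5]
 [  0.  416.1 200.8]
 [  0.    0.    1. ]]
top brass_punch [(array([298., 181., 308., 197.]), 0.64), (array([274., 235., 286., 250.]), 0.46)]
top steel_punch []
top black_punch []
top viewer [(array([349., 142., 415., 206.]), 0.65)]
top shutter []
top post_top [(array([351., 143., 414., 204.]), 0.63)]
top tab_top [(array([361., 159., 382., 172.]), 0.61)]
top half_mark [(array([350., 146., 417., 203.]), 0.76)]
side [0.33479604 1.04123073 0.44826734] [[-0.97 -0.23 -0.01]
 [-0.08  0.38 -0.92]
 [ 0.22 -0.89 -0.39]] [[445.8   0.  313.1]
 [  0.  445.8 199.8]
 [  0.    0.    1. ]]
side brass_punch [(array([281., 244., 297., 268.]), 0.76), (array([337., 266., 354., 291.]), 0.71), (array([283., 177., 292., 219.]), 0.52)]
side steel_punch [(array([265., 258., 278., 284.]), 0.64)]
side black_punch [(array([299., 270., 312., 292.]), 0.65), (array([263., 178., 331., 240.]), 0.59)]
side viewer [(array([266., 176., 330., 238.]), 0.68)]
side shutter [(array([281., 176., 293., 220.]), 0.88)]
side post_top [(array([262., 178., 328., 240.]), 0.78)]
side tab_top [(array([281., 179., 294., 218.]), 0.56)]
side half_mark [(array([267., 178., 326., 239.]), 0.96)]
```

```bash
python3 - <<'E'
import cv2,numpy as np
a=cv2.imread('pics/top0.png')[100:300,200:470];b=cv2.imread('pics/side0.png')[150:330,220:400]
a=cv2.resize(a,None,fx=2.95,fy=2.95,interpolation=cv2.INTER_CUBIC);b=cv2.resize(b,None,fx=3.3,fy=3.3,interpolation=cv2.INTER_CUBIC)
cv2.imwrite('pics/a.png',a);cv2.imwrite('pics/b.png',b)
E
```

```text
(no output)
```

View pics/a.png

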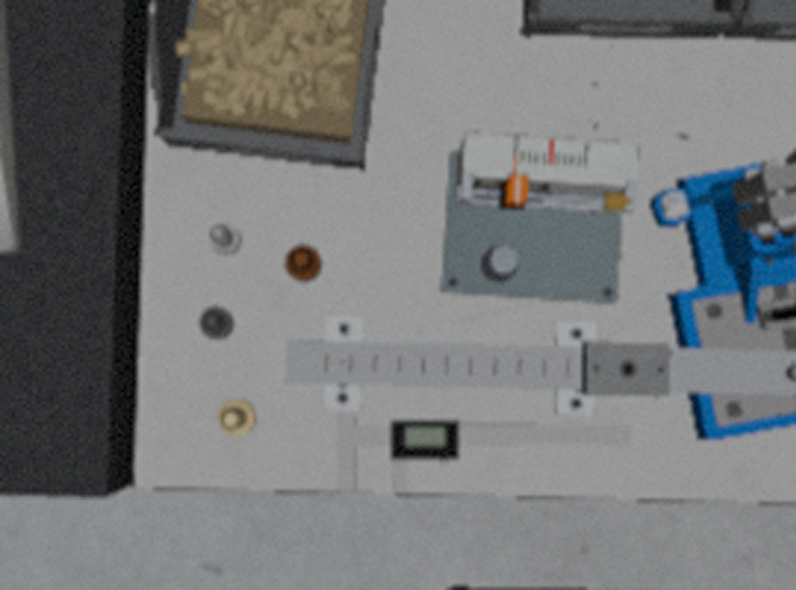

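View pics/b.png

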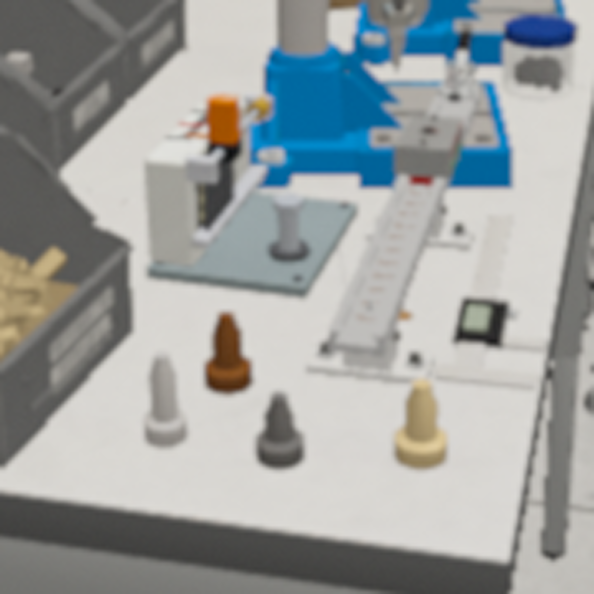

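The brass punch is nearest the robot, at top-view pixel (280,241). The brown one at (303,189) is the look-alike. The post top is at (370,189), and the tab is at the left, so the shutter is shut.

```bash
cat >> h.py <<'E'
def wray(w,o,u,v):
    K=w['camera_matrix'];d=np.array([(u-K[0,2])/K[0,0],(v-K[1,2])/K[1,1]]);th=np.hypot(*d)
    r=np.r_[d/max(th,1e-9)*np.sin(th),np.cos(th)]
    Rt=R.from_euler('xyz',o['tool_rot'],degrees=True).as_matrix();M=w['mount']
    return Rt@M[:3,3]+o['tool_pos'],Rt@M[:3,:3]@r
def wplane(w,o,u,v,z):
    c,r=wray(w,o,u,v);return c+r*(z-c[2])/r[2]
def wproj(w,o,X):
    K=w['camera_matrix'];Rt=R.from_euler('xyz',o['tool_rot'],degrees=True).as_matrix();M=w['mount']
    q=M[:3,:3].T@(Rt.T@(np.array(X)-o['tool_pos'])-M[:3,3]);th=np.arctan2(np.hypot(q[0],q[1]),q[2]);d=q[:2]/np.hypot(q[0],q[1])*th
    return K[0,0]*d[0]+K[0,2],K[1,1]*d[1]+K[1,2]
E
python3 - <<'E'
from h import *
p=env.read_camera('top');s=env.read_camera('side')
C=lambda x,y:(x/2.95+200,y/2.95+100); S=lambda x,y:(x/3.3+220,y/3.3+150)
for n,c,z in [('brass',(236,417),.014),('brasstop',(232,418),.045),('black',(216,322),.019),('steel',(226,238),.02),('brown',(304,262),.02),('post',(502,262),.05),('FL',(441,291),.01),('FR',(617,301),.01),('tab',(516,184),.117),('mark',(551,150),.086),('bracketR',(620,201),.088)]:
    print(n,onplane(p,*C(*c),z).round(4))
for n,c,z in [('brassfoot bottom front',(421,455),.0),('brasstop',(421,384),.045),('posttop',(288,199),.05),('tabtop',(224,98),.117)]:
    print('side',n,onplane(s,*S(*c),z).round(4))
w=env.read_camera('wrist');o=env.get_obs();save('w0',w);print(w['camera_matrix'],w['mount'].round(3))
for n in('brass_punch','viewer'): print([(np.round(d['rect']),round(d['conf'],2)) for d in env.regions_of(w,n)])
E
```

```text
brass [0.4343 0.3897 0.014 ]
brasstop [0.4347 0.3892 0.045 ]
black [0.5061 0.4065 0.019 ]
steel [0.5704 0.4006 0.02  ]
brown [0.5533 0.3406 0.02  ]
post [0.5538 0.193  0.05  ]
FL [0.5341 0.2354 0.01  ]
FR [0.5294 0.1007 0.01  ]
tab [0.6013 0.1911 0.117 ]
mark [0.631  0.1632 0.086 ]
bracketR [0.5953 0.1145 0.088 ]
side brassfoot bottom front [0.4353 0.3911 0.    ]
side brasstop [0.4358 0.3934 0.045 ]
side posttop [0.5569 0.1953 0.05  ]
side tabtop [0.5983 0.1947 0.117 ]
[[309.70691629   0.         316.21592018]
 [  0.         309.70691629 196.54243685]
 [  0.           0.           1.        ]] [[ 0.001 -0.954 -0.299  0.082]
 [ 1.     0.001 -0.001 -0.001]
 [ 0.001 -0.299  0.954 -0.163]
 [ 0.     0.     0.     1.   ]]
[(array([234., 314., 252., 337.]), 0.64)]
[]
```

View pics/w0.png

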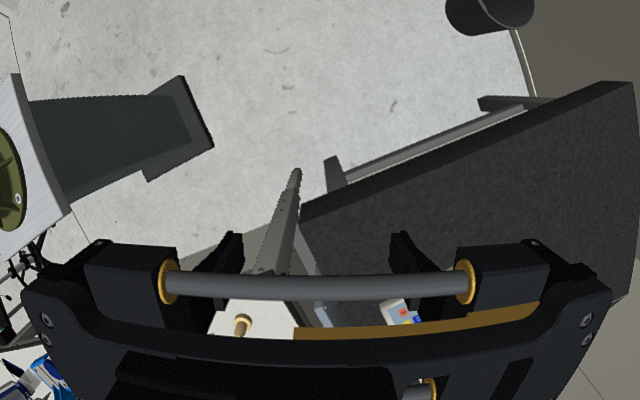

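The wrist view shows only the brass punch, at about (243,325), seen between the fingers. The positions are consistent between cameras:
- **Brass punch:** about (0.435, 0.391).
- **Post:** about (0.555, 0.194).
- **Viewer yaw:** about -2°.

Next I hover above the punch with the jaws along the viewer's y.

{"fn": "apply_moves", "kwargs": {"targets": [[[178,-206,-100],[0,0,0.372]],[[178,-206,-100],[0,0,0.372]],[[178,-206,-100],[0,0,0.372]],[[178,-206,-100],[0,0,0.372]],[[178,-206,-100],[0,0,0.372]],[[178,-206,-100],[0,0,0.372]],[[178,-206,-100],[0,0,0.372]],[[178,-206,-100],[0,0,0.372]]], "hand": 60}}

```text
time_s: 1.95
tool_pos: [0.4357, 0.3901, 0.1223]
tool_rot: [-180.0, -0.0, 177.9]
force: [0.7, -0.4, 0.4]
grip_width: 0.0599
```

```bash
python3 - <<'E'
from h import *
o=env.get_obs();w=env.read_camera('wrist');save('w1',w)
print(o['tool_pos'],o['tool_rot'],o['qpos'].round(1),o['time_s'])
for d in env.regions_of(w,'brass_punch'): print(d['rect'],d['conf'])
print([np.round(wproj(w,o,(.435,.391,z)),1) for z in (0,.014,.045)])
E
```

```text
[0.43572156 0.39009976 0.12234135] [-1.79996398e+02 -3.34086958e-02  1.77853244e+02] [-45.6  14.4   1.4  99.9  -0.4  65.7  43.7] 1.95
[304.4, 178.1, 332.8, 212.5] 0.9
[263.2, 302.1, 289.4, 323.8] 0.67
[array([318.1, 188.9]), array([318.2, 193.1]), array([318.4, 203.9])]
```

View pics/w1.png

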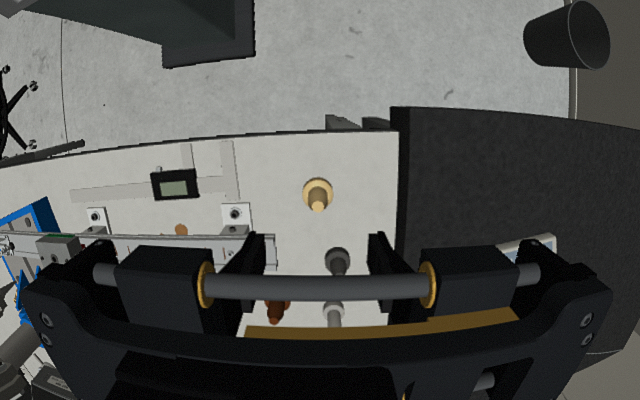

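The network's rect (304-333, 178-212) agrees with my projection of (0.435, 0.391), so the punch sits directly under the TCP. I'll descend and grip the shank.

{"fn": "apply_moves", "kwargs": {"targets": [[[-1,1,-50],[0,0,0]],[[-1,1,-85],[0,0,0]],[[-1,1,-105],[0,0,0]],[[-1,1,-105],[0,0,0]],[[-1,1,-105],[0,0,0]]], "hand": 44}}

```text
time_s: 2.55
tool_pos: [0.4337, 0.3937, 0.0184]
tool_rot: [179.9, 0.0, 178.1]
force: [-0.0, 0.7, 0.7]
grip_width: 0.0443
```

{"fn": "apply_moves", "kwargs": {"targets": [[[0,0,0],[0,0,0]],[[0,0,0],[0,0,0]],[[0,0,0],[0,0,0]],[[0,0,0],[0,0,0]],[[0,0,0],[0,0,0]],[[0,0,0],[0,0,0]]], "hand": 0, "squeeze": 20}}

```text
time_s: 3.15
tool_pos: [0.4346, 0.3922, 0.0182]
tool_rot: [180.0, 0.0, 178.0]
force: [-0.2, -0.3, 4.0]
grip_width: 0.0166
```

{"fn": "apply_moves", "kwargs": {"targets": [[[0,0,30],[0,0,0]],[[0,0,75],[0,0,0]],[[0,0,115],[0,0,0]],[[0,0,115],[0,0,0]],[[0,0,115],[0,0,0]],[[0,0,115],[0,0,0]]]}}

```text
time_s: 3.75
tool_pos: [0.4334, 0.3911, 0.131]
tool_rot: [-179.9, -0.1, 178.0]
force: [-0.7, 0.0, -1.2]
grip_width: 0.0165
```

```bash
python3 - <<'E'
from h import *
o=env.get_obs();w=env.read_camera('wrist');s=env.read_camera('side')
print(o['tool_pos'],o['tool_rot'],o['grip_width'],o['force'],o['time_s'])
X=o['tool_pos']-[0,0,.018]
u,v=proj(s,X).astype(int);print(u,v)
a=cv2.resize(s['image'][v-70:v+40,u-55:u+55],(550,550),interpolation=cv2.INTER_CUBIC)
a=a.copy()
for z in(0,.045):
    q=(proj(s,X+[0,0,z])-[u-55,v-70])*5;cv2.circle(a,tuple(q.astype(int)),3,(255,0,0),1)
cv2.imwrite('pics/s2.png',a[:,:,::-1])
for n,p in(('s',s),('w',w)):
  for d in env.regions_of(p,'brass_punch'): print(n,d['rect'],d['conf'])
print([np.round(wproj(w,o,X+[0,0,z]),1) for z in (0,.014,.045)])
E
```

```text
[0.43336802 0.39113897 0.13095113] [-1.79887549e+02 -1.09483456e-01  1.78005319e+02] 0.016522339315836274 [-0.65779542  0.04368746 -1.18930787] 3.75
350 230
s [280.8, 244.5, 298.1, 267.1] 0.84
s [338.9, 222.9, 358.6, 234.7] 0.43
w [298.0, 218.5, 335.9, 273.6] 0.81
w [123.9, 288.7, 183.9, 328.1] 0.65
[array([317.6, 234.7]), array([317.6, 244.3]), array([317.7, 270.9])]
```

View pics/s2.png

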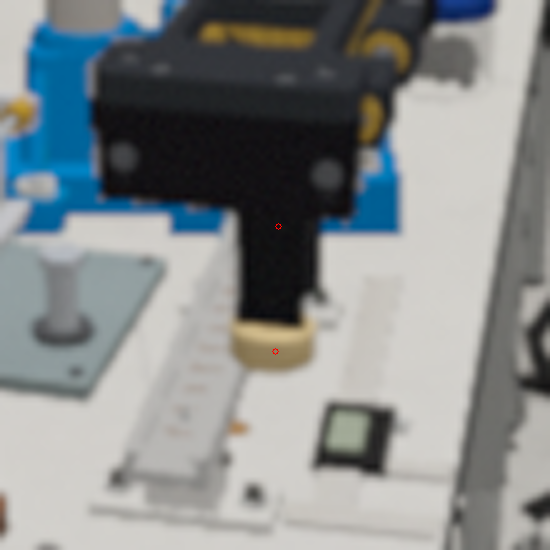

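The punch is held upright and on the finger axis, with the foot at (273,350) in the crop. Moving over the post.

{"fn": "apply_moves", "kwargs": {"targets": [[[121,-197,0],[0,0,0]],[[121,-197,0],[0,0,0]],[[121,-197,0],[0,0,0]],[[121,-197,0],[0,0,0]],[[121,-197,0],[0,0,0]],[[121,-197,0],[0,0,0]],[[121,-197,0],[0,0,0]],[[121,-197,0],[0,0,0]]]}}

```text
time_s: 4.75
tool_pos: [0.5542, 0.1967, 0.132]
tool_rot: [180.0, -0.1, 178.1]
force: [-0.2, 0.1, -0.8]
grip_width: 0.0163
```

```bash
python3 - <<'E'
from h import *
o=env.get_obs();w=env.read_camera('wrist');s=env.read_camera('side')
print(o['tool_pos'],o['tool_rot'],o['grip_width'],o['force'],o['time_s'])
save('w3',w);save('s3',s)
X=o['tool_pos']-[0,0,.018]
a=cv2.resize(w['image'][150:300,220:420],(800,600),interpolation=cv2.INTER_CUBIC)
P=np.array([.555,.194,.05])
print('post pred',wproj(w,o,P),'foot pred',wproj(w,o,X),wproj(w,o,X-[.0145,0,0]),[wproj(w,o,X+[0,d,0]) for d in(-.0145,.0145)])
cv2.imwrite('pics/w3c.png',a[:,:,::-1])
for n in('brass_punch','viewer','half_mark','shutter'):
  for d in env.regions_of(w,n): print('w',n,np.round(d['rect']),d['conf'])
for d in env.regions_of(s,'brass_punch'): print('s',d['rect'],d['conf'])
print(proj(s,P),proj(s,X))
E
```

```text
[0.55415489 0.19673199 0.13201359] [ 1.79964505e+02 -7.79024017e-02  1.78139727e+02] 0.01633567368138876 [-0.23117331  0.12777935 -0.78398224] 4.75
post pred (np.float64(314.00782654975814), np.float64(204.12903458795)) foot pred (np.float64(317.53843281505607), np.float64(234.73587029125554)) (np.float64(316.83839199047327), np.float64(213.5987929429542)) [(np.float64(294.9907223325638), np.float64(235.32422518653243)), (np.float64(340.1114745622163), np.float64(234.01178130984044))]
w brass_punch [442. 176. 479. 204.] 0.94
w brass_punch [298. 220. 336. 273.] 0.71
w brass_punch [214. 169. 358. 314.] 0.27
w viewer [219. 167. 355. 317.] 0.69
w half_mark [215. 169. 361. 316.] 0.57
w shutter [303. 271. 319. 313.] 0.7
s [278.7, 244.9, 295.0, 267.4] 0.55
[308.28458067 210.13859448] [307.86715127 182.87665994]
```

View pics/w3c.png

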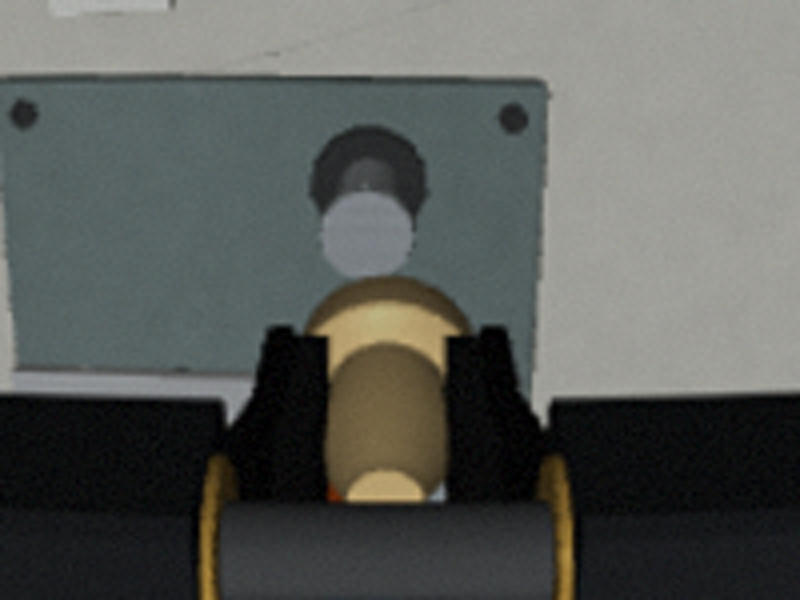

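The post top is at wrist pixel (311.8,208.8). The near edge of the foot is at (316.8,219). Next I work out both in the same camera.

```bash
python3 - <<'E'
from h import *
w=env.read_camera('wrist');o=env.get_obs()
im=w['image'][150:300,220:420].astype(int)
print('post',wplane(w,o,311.75,208.75,.05), 'edges',wplane(w,o,311.75,197.7,.05),wplane(w,o,311.75,219.2,.05))
hb=o['tool_pos'][2]-.0182
f=wplane(w,o,316.8,219,hb);print('foot c',f+[.0145,0,0],o['tool_pos'])
# shank/top in fingers: top disc center (385,487)/4
print('top c',wplane(w,o,220+385/4,150+484/4,hb+.045))
print('base FL',wplane(w,o,220+546/4,150+80/4,.01),'FR',wplane(w,o,220+0/4,150+77/4,.01))
p=env.read_camera('top');print('top')
for n in('tab_top','brass_punch','viewer'):
  for d in env.regions_of(p,n): print(n,np.round(d['rect'],1),d['conf'])
# initial hover check: foot near edge at 178.1
o1=dict(tool_pos=np.array([.4357,.3901,.12234]),tool_rot=[180,-.03,177.85]);print('hover',wplane(w,o1,318,178.1,0)+[.0145,0,0],wplane(w,o1,318,205,.045))
s=env.read_camera('side')
a=cv2.resize(s['image'][130:240,250:360],(550,550),interpolation=cv2.INTER_CUBIC).copy()
cv2.imwrite('pics/s3.png',a[:,:,::-1])
X=o['tool_pos']-[0,0,.0182]
print('side crop pred', (proj(s,X)-[250,130])*5,(proj(s,[.555,.194,.05])-[250,130])*5)
E
```

```text
post [0.56026443 0.19057629 0.05      ] edges [0.55049946 0.19094436 0.05      ] [0.56973037 0.1902165  0.05      ]
foot c [0.55876181 0.19527973 0.11444641] [0.55503601 0.19541137 0.13264641]
top c [0.55513294 0.19459534 0.15944641]
base FL [0.53699603 0.23336062 0.01      ] FR [0.53117358 0.10144636 0.01      ]
top
brass_punch [294.5 180.8 309.5 198.7] 0.64
viewer [352.4 145.1 358.2 189.6] 0.62
hover [0.43883661 0.39127423 0.        ] [0.4358916  0.39065434 0.045     ]
side crop pred [288.05465881 262.16023239] [291.42290333 400.6929724 ]
```

View pics/s3.png

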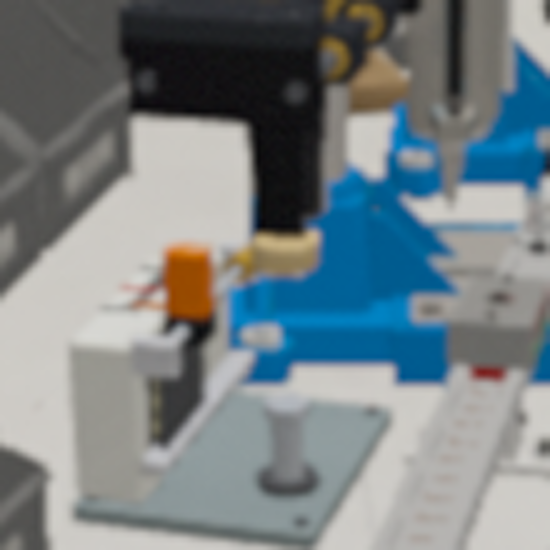

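Relative offset from punch to post: the cameras agree on about +1 mm in x and -4.5 mm in y. I'll go down to about 8 mm above the post and look again.

{"fn": "apply_moves", "kwargs": {"targets": [[[1,-4.5,0],[0,0,0]],[[1,-4.5,-30],[0,0,0]],[[1,-4.5,-56],[0,0,0]],[[1,-4.5,-56],[0,0,0]],[[1,-4.5,-56],[0,0,0]],[[1,-4.5,-56],[0,0,0]]]}}

```text
time_s: 6.0
tool_pos: [0.5574, 0.1907, 0.0782]
tool_rot: [179.9, 0.1, 178.0]
force: [-0.1, 0.2, -0.6]
grip_width: 0.0166
```

```bash
python3 - <<'E'
from h import *
o=env.get_obs();w=env.read_camera('wrist');s=env.read_camera('side')
print(o['tool_pos'],o['grip_width'],o['force'],o['time_s'])
a=cv2.resize(w['image'][195:275,270:360],(450,400),interpolation=cv2.INTER_CUBIC)
u,v=(proj(s,[.5555,.192,.05])).astype(int)
b=cv2.resize(s['image'][v-30:v+30,u-22:u+23],(300,400),interpolation=cv2.INTER_CUBIC);print(u-22,v-30)
cv2.imwrite('pics/c4.png',np.hstack([a,b])[:,:,::-1])
E
```

```text
[0.55744654 0.19072292 0.07824534] 0.01659768751193853 [-0.10620507  0.17515826 -0.58711425] 6.0
286 179
```

View pics/c4.png

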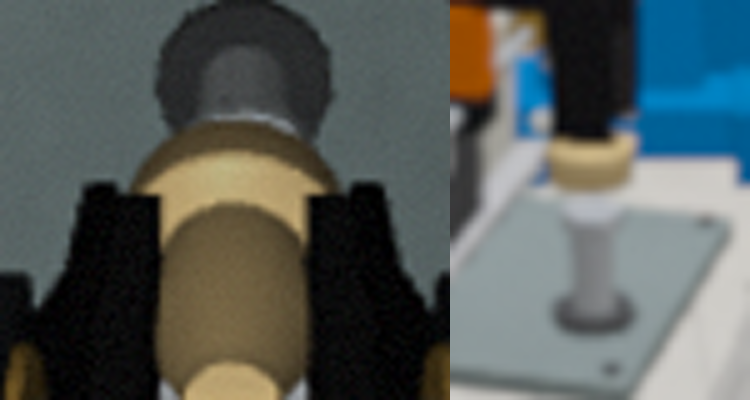

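```bash
python3 - <<'E'
from h import *
o=env.get_obs();w=env.read_camera('wrist');s=env.read_camera('side')
g=w['image'].mean(2)
for r in range(205,236,2): print(r,g[r,294:346].astype(int))
print('s')
h=s['image'].astype(int)
for r in (201,204,207,209,211,213,215,218): print(r,h[r,296:320].mean(1).astype(int),)
print([wproj(w,o,[.5575+dx,.1907,z]) for dx,z in((0,.05),(-.01,.05),(0,.01))])
E
```

```text
205 [98 93 93 98 94 95 91 79 36 30 44 43 42 44 43 42 43 43 46 50 61 67 68 75
 75 73 68 63 58 51 46 42 45 39 41 41 43 42 43 40 33 71 89 92 95 94 92 94
 93 94 94 90]
207 [94 98 91 93 95 95 90 71 43 41 40 41 39 43 40 41 43 57 68 77 73 76 72 72
 73 72 73 69 61 62 64 50 46 41 41 45 41 39 37 43 43 57 82 93 95 91 95 93
 92 94 91 92]
209 [94 96 94 97 96 95 91 65 44 39 42 42 43 42 40 42 53 67 71 75 75 73 71 74
 71 74 68 71 64 64 61 57 51 41 43 39 45 43 43 44 38 52 83 92 92 92 92 95
 92 90 90 90]
211 [97 95 91 93 95 95 86 44 40 39 43 42 41 42 44 48 59 66 70 74 74 72 74 75
 75 74 75 70 66 64 62 56 53 44 43 43 42 43 43 46 40 41 79 94 92 91 91 92
 92 90 91 87]
213 [93 91 93 94 95 98 83 49 39 44 42 39 42 38 40 48 57 65 72 74 74 72 67 71
 70 74 71 66 65 61 63 59 56 46 39 44 42 42 42 40 38 39 77 92 92 94 93 88
 94 87 88 88]
215 [94 95 93 94 96 99 85 52 39 38 41 41 39 42 40 52 60 70 88 75 72 73 71 73
 74 84 79 70 67 64 65 61 52 48 39 40 40 43 44 40 37 40 79 95 96 95 91 91
 90 91 88 88]
217 [ 93  93  95  94  96  98  97  92  56  41  38  40  40  38  41  59  68  78
  84  88  88  83  84  92 107 106 105 10
[... 2315 characters left out ...]
 155 160 163 161 165 174 182 183 182 180 182 186 188 189 187 189
 192 194 196 198 200 200]
211 [154 154 154 153 154 152 149 151 164 175 178 178 178 174 165 153 147 152
 155 155 155 156 158 160]
213 [153 154 153 153 153 153 147 133 126 124 127 129 132 138 141 145 150 152
 152 152 151 151 153 152]
215 [153 153 153 153 153 153 152 144 127 120 121 124 127 132 142 151 154 154
 153 152 153 153 153 154]
218 [152 153 153 153 153 153 153 147 133 122 122 125 130 134 143 152 154 154
 154 154 154 153 154 153]
[(np.float64(317.23222268989764), np.float64(228.46370144826327)), (np.float64(316.73466713377377), np.float64(214.59059922711717)), (np.float64(317.0492995764628), np.float64(208.40380949637785))]
```

Post relative to punch: dy is about +1 mm, and dx about -2 mm (wrist and side agree in sign). I'll correct by that and recheck.

{"fn": "apply_moves", "kwargs": {"targets": [[[-2,1,0],[0,0,0]],[[-2,1,0],[0,0,0]],[[-2,1,0],[0,0,0]],[[-2,1,0],[0,0,0]]]}}

```text
time_s: 6.6
tool_pos: [0.5542, 0.1915, 0.0766]
tool_rot: [180.0, 0.0, 178.0]
force: [-0.2, -0.0, -1.3]
grip_width: 0.0162
```

```bash
python3 - <<'E'
from h import *
o=env.get_obs();w=env.read_camera('wrist');s=env.read_camera('side')
print(o['tool_pos'],o['time_s'])
g=w['image'].mean(2)
for r in (211,217,225,229): print(r,g[r,294:346].astype(int))
for c in (312,315,318,321,324): print('col',c,g[206:234,c].astype(int))
b=o['tool_pos'][2]-.0182;t=o['tool_pos']
print('pred near edges foot/post',wproj(w,o,[t[0]-.0145,t[1],b]),wproj(w,o,[t[0]-.01,t[1],.05]))
u,v=(proj(s,[.5555,.192,.05])).astype(int)
bb=cv2.resize(s['image'][v-18:v+22,u-22:u+23],(720,640)[:2],interpolation=cv2.INTER_CUBIC)[:600];print(u-22,v-18)
bb=bb.copy()
for X in ([t[0],t[1],b],[t[0],t[1],b+.014],[t[0],t[1],.05],[t[0],t[1],.02]):
    print((proj(s,X)+.5-[u-22,v-18])*16)
cv2.imwrite('pics/c5.png',bb[:,:,::-1])
E
```

```text
[0.55418593 0.19148771 0.07658278] 6.6
211 [92 94 93 94 95 96 84 52 42 43 41 46 42 44 45 44 44 51 65 75 75 73 73 71
 75 71 67 69 62 57 51 41 42 41 42 43 43 40 45 38 39 85 95 94 94 94 91 91
 91 91 92 94]
217 [97 96 92 92 89 85 65 37 40 38 41 41 39 41 39 56 67 74 72 76 74 74 72 74
 72 73 73 67 64 62 61 56 48 40 41 41 41 38 40 42 39 57 82 93 90 92 91 92
 91 90 89 86]
225 [ 96  95  92  95  96  90  72  55  53  58  58  64  65  69  65  70  75  88
  95  99 107 113 111 110 111 109  93  81  75  69  68  62  61  57  57  53
  50  44  42  58  93  97  94  90  94  92  91  92  92  92  91  90]
229 [100  97  94  66  54  51  59  66  88 124 142 145 149 154 159 159 160 161
 160 164 163 161 164 160 161 160 158 154 150 154 150 148 144 144 140 131
 102  69  54  46  45  40  58  80  93  95  96  94  96  95  94  97]
col 312 [ 42  41  40  42  47  65  69  73  72  70  73  72  74  56  53  59  65  67
  72  95 131 156 165 160 162 159 157 158]
col 315 [ 44  38  44  58  70  73  73  71  72  73  72  74  65  59  60  61  64  66
  70 113 142 160 167 161 161 163 159 161]
col 318 [ 42  41  40  62  73  75  74  74  73  74  74  72  69  58  54  59  62  65
  68 111 140 158 162 161 161 158 157 159]
col 321 [ 43  41  37  52  58  69  67  66  66  65  65  67  66  54  53  60  58  63
  66  81 123 150 157 154 154 157 152 156]
col 324 [ 44  44  41  43  42  51  55  59  60  58  61  61  57  57  51  57  57  59
  63  68 103 132 145 150 148 149 150 152]
pred near edges foot/post (np.float64(316.80207193876174), np.float64(213.45678617975466)) (np.float64(317.0166251392987), np.float64(215.40107359319057))
286 191
[373.98177011 250.48859232]
[372.36007033 154.89889967]
[374.94392762 307.20213615]
[378.3339933  507.02663049]
```

View pics/c5.png

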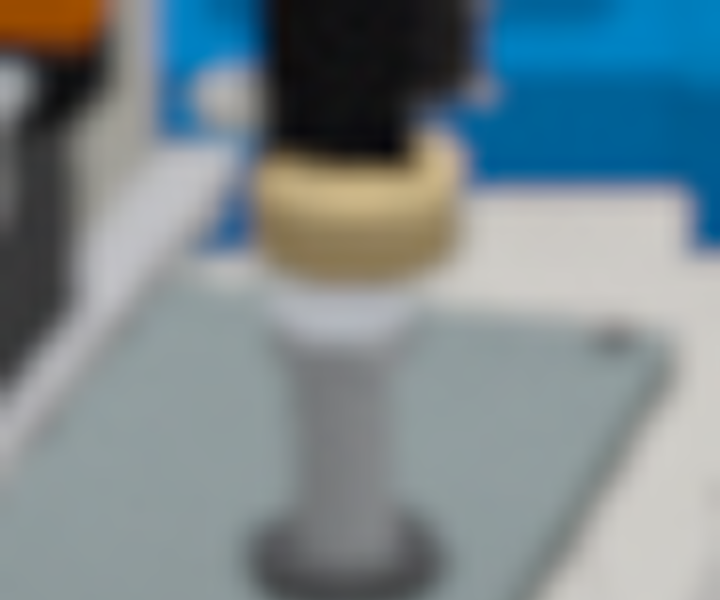

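The side view now shows the foot at x≈360 in the crop and the post disc at about 346, so the post is +1.9 mm in x. The wrist rim reading suggests about -0.9 mm. I'll split the difference with +1 mm and lower.

{"fn": "apply_moves", "kwargs": {"targets": [[[1,0,-3],[0,0,0]],[[1,0,-5],[0,0,0]],[[1,0,-7],[0,0,0]],[[1,0,-8],[0,0,0]],[[1,0,-8.5],[0,0,0]],[[1,0,-9],[0,0,0]],[[1,0,-9],[0,0,0]]]}}

```text
time_s: 7.4
tool_pos: [0.5552, 0.1914, 0.0682]
tool_rot: [180.0, -0.0, 178.0]
force: [-3.0, -1.6, 5.2]
grip_width: 0.0167
```

```bash
python3 - <<'E'
from h import *
o=env.get_obs();s=env.read_camera('side');print(o['tool_pos'],o['force'],o['time_s'])
t=o['tool_pos'];u,v=286,191
for X in ([t[0],t[1],t[2]-.018],): print((proj(s,X)+.5-[u,v])*16)
h=s['image'].astype(int)
for r in range(196,222): print(r,h[r,296:320].mean(1).astype(int),h[r,300],h[r,308])
E
```

```text
[0.55519796 0.19144482 0.06823967] [-2.99711603 -1.6411798   5.18598568] 7.4
[367.72803819 304.80876291]
196 [109 111 148 171 167 133  67  14  14  19  17  16  17  15  17  21  28  29
  40  62  82  85  84  84] [164 168 170] [16 17 19]
197 [109 114 147 166 166 135  70  19  15  15  19  15  17  16  17  19  26  28
  39  59  79  83  82  82] [168 167 164] [17 15 19]
198 [109 105 131 146 149 126  66  17  16  16  17  17  16  18  17  22  27  27
  40  60  79  82  83  82] [147 149 151] [16 16 17]
199 [127 127 137 145 143 114  59  18  12  18  16  17  16  17  17  21  27  31
  42  63  79  83  82  83] [123 144 162] [15 17 18]
200 [169 174 177 177 160 112  48  14  17  17  14  18  17  16  19  33  44  50
  58  73  81  82  82  82] [145 159 176] [16 17 18]
201 [188 192 191 185 158 103  41  15  15  15  16  18  17  16  28  49  66  71
  75  80  81  82  81  82] [150 157 169] [16 18 19]
202 [192 193 188 171 139  89  36  14  16  11  14  16  16  18  33  73 107 122
 125 127 127 126 127 127] [129 137 153] [17 15 18]
203 [193 192 179 153 116  77  44  24  23  18  18  17  14  11  35  90 138 165
 175 179 179 179 179 1
[... 1683 characters left out ...]
 153 155 154 154] [145 156 158] [128 130 132]
217 [154 153 153 152 153 153 152 146 132 121 121 125 130 134 143 152 154 154
 154 154 154 154 154 155] [144 157 158] [128 130 132]
218 [153 153 153 153 153 152 152 147 133 122 122 125 129 134 142 152 154 154
 154 154 154 154 154 153] [144 157 158] [127 129 131]
219 [153 152 153 153 153 152 151 147 134 122 121 126 130 135 143 152 154 153
 154 154 154 154 154 153] [144 157 158] [128 130 132]
220 [153 153 153 153 153 153 153 147 133 121 121 126 130 134 143 151 153 153
 153 154 154 154 153 154] [144 157 158] [128 130 132]
221 [152 152 152 152 152 152 152 146 133 121 121 125 130 134 141 148 152 153
 153 153 153 153 153 153] [144 156 158] [128 130 133]
```

Contact shows 5 N vertical. The side profile puts the foot within about 1.3 mm of the stem axis. Releasing, then going straight up.

{"fn": "apply_moves", "kwargs": {"targets": [[[0,0,0],[0,0,0]],[[0,0,0],[0,0,0]],[[0,0,0],[0,0,0]],[[0,0,0],[0,0,0]],[[0,0,0],[0,0,0]]], "hand": 42}}

```text
time_s: 7.95
tool_pos: [0.5552, 0.1915, 0.0674]
tool_rot: [180.0, -0.0, 178.0]
force: [0.1, 0.1, -1.0]
grip_width: 0.0402
```

{"fn": "apply_moves", "kwargs": {"targets": [[[0,0,15],[0,0,0]],[[0,0,45],[0,0,0]],[[0,0,85],[0,0,0]],[[0,0,85],[0,0,0]],[[0,0,85],[0,0,0]],[[0,0,85],[0,0,0]]]}}

```text
time_s: 8.55
tool_pos: [0.5547, 0.1913, 0.1522]
tool_rot: [-180.0, -0.1, 178.0]
force: [0.5, -0.9, 0.8]
grip_width: 0.042
```

```bash
python3 - <<'E'
from h import *
o=env.get_obs();w=env.read_camera('wrist');s=env.read_camera('side');save('w6',w)
print(o['tool_pos'],o['time_s'],o['grip_width'])
a=cv2.resize(w['image'][130:300,215:405],(425,380),interpolation=cv2.INTER_CUBIC)
b=cv2.resize(s['image'][165:225,270:330],(380,380),interpolation=cv2.INTER_CUBIC)
cv2.imwrite('pics/c6.png',np.hstack([a,b])[:,:,::-1])
for n in('brass_punch','tab_top','shutter'):
  for d in env.regions_of(w,n): print('w',n,np.round(d['rect'],1),d['conf'])
  for d in env.regions_of(s,n): print('s',n,np.round(d['rect'],1),d['conf'])
E
```

```text
[0.5546722  0.1912735  0.15219687] 8.55 0.04197259534104847
w brass_punch [301.5 185.7 332.8 225.8] 0.97
w brass_punch [441.6 168.8 475.6 197.8] 0.9
s brass_punch [303.2 187.3 314.6 210.4] 0.75
s brass_punch [281.1 245.2 300.7 266.2] 0.61
w tab_top [287.6 240.7 343.3 273.8] 0.57
w tab_top [486.8 185.4 521.8 209. ] 0.15
s tab_top [280.4 179.7 290.2 217.4] 0.9
w shutter [290.6 239.4 347.1 275.1] 0.96
w shutter [225.6 162.2 357.1 272.4] 0.64
s shutter [283.2 177.  291.4 219.2] 0.74
```

View pics/c6.png

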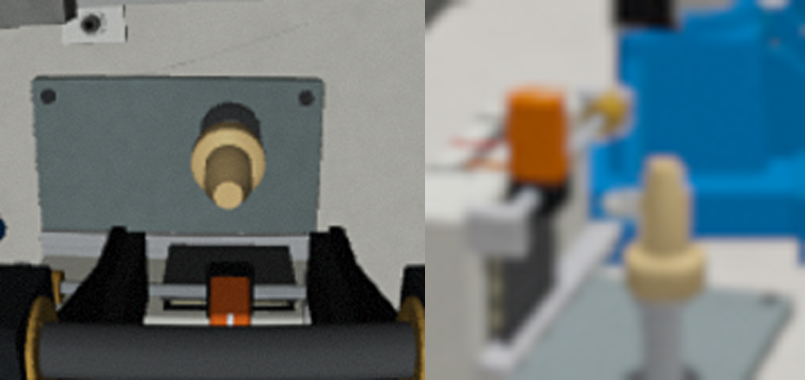

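The punch stands upright and centred on the post (foot at 665 and stem at 664 in the right-hand crop). The shutter is still shut. Before going to the tab, I check the gripper body's clearance to the blue press at half travel.

```bash
python3 - <<'E'
from h import *
p=env.read_camera('top');s=env.read_camera('side')
out=[]
for q,(u0,v0) in((p,(300,70)),(s,(200,60))):
    im=cv2.resize(q['image'][v0:v0+160,u0:u0+160],(400,400),interpolation=cv2.INTER_CUBIC).copy()
    for y in(.07,.26):
      for x in(.56,.636):
        L=[tuple(int(k) for k in (proj(q,[x,y,z])-[u0,v0])*2.5) for z in(.164,.26)]
        cv2.line(im,*L,(255,0,0),1)
    for z in(.164,.26):
        c=np.array([(proj(q,[x,y,z])-[u0,v0])*2.5 for x,y in((.56,.07),(.636,.07),(.636,.26),(.56,.26))],int)
        cv2.polylines(im,[c],True,(255,0,255) if z>.2 else (0,255,0),1)
    out.append(im)
cv2.imwrite('pics/c7.png',np.hstack(out)[:,:,::-1])
for d in env.regions_of(p,'tab_top')[:1]: print(d['rect'],d['conf'])
E
```

```text
(no output)
```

View pics/c7.png

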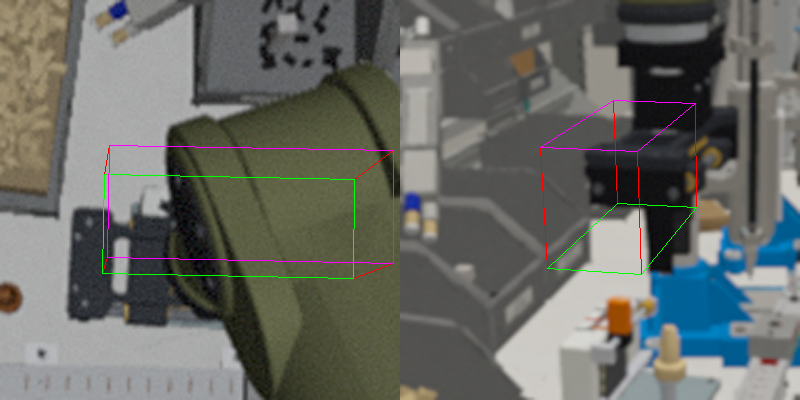

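```bash
python3 - <<'E'
from h import *
p=env.read_camera('top');s=env.read_camera('side')
for z in(.03,.06,.09,.12):
    X=onplane(s,311,166,z);q=(proj(p,X)-[200,100])*2.95;print(z,X.round(3),'top crop',q.round())
print('press head', [onplane(s,342,130,z).round(3) for z in(.1,.15,.2,.25)])
a=cv2.imread('pics/top0.png')[100:230,390:560];cv2.imwrite('pics/t0r.png',cv2.resize(a,None,fx=4.6,fy=4.6,interpolation=cv2.INTER_CUBIC))
E
```

```text
0.03 [ 0.634 -0.15   0.03 ] top crop [959. 168.]
0.06 [ 0.612 -0.065  0.06 ] top crop [860. 188.]
0.09 [0.591 0.021 0.09 ] top crop [754. 209.]
0.12 [0.57  0.106 0.12 ] top crop [641. 232.]
press head [array([ 0.572, -0.308,  0.1  ]), array([ 0.538, -0.114,  0.15 ]), array([0.504, 0.079, 0.2  ]), array([0.47 , 0.273, 0.25 ])]
```

View pics/t0r.png

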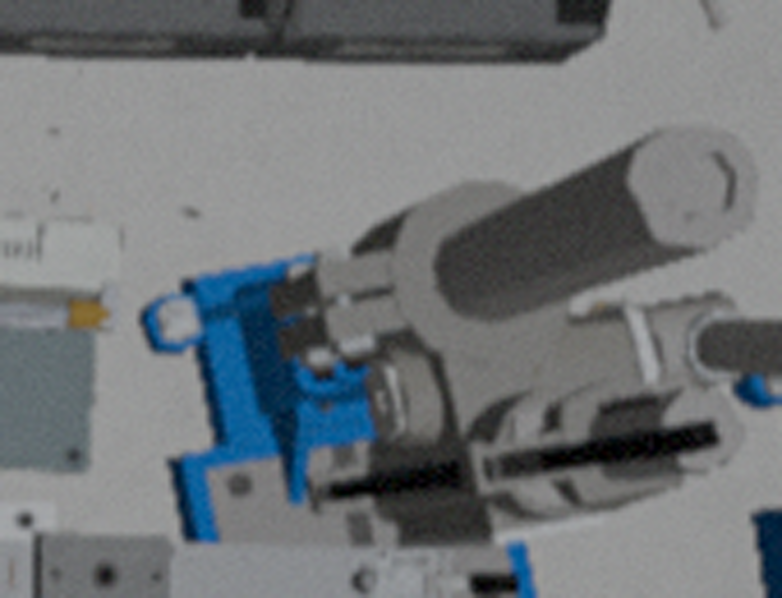

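The press's tall parts are at y<0.02 and x≈0.6, which is 5 cm or more from the gripper body. I've now viewed 12 pictures, so the rest is numeric. Moving over the tab, then descending to straddle it.

{"fn": "apply_moves", "kwargs": {"targets": [[[25,-1,0],[0,0,0]],[[43,-1,0],[0,0,0]],[[43,-1,0],[0,0,0]],[[43,-1,-30],[0,0,0]],[[43,-1,-58],[0,0,0]],[[43,-1,-58],[0,0,0]],[[43,-1,-58],[0,0,0]]]}}

```text
time_s: 9.9
tool_pos: [0.5976, 0.1906, 0.0947]
tool_rot: [-180.0, -0.1, 178.0]
force: [0.1, 0.7, 0.6]
grip_width: 0.0419
```

```bash
python3 - <<'E'
from h import *
o=env.get_obs();w=env.read_camera('wrist');s=env.read_camera('side')
print(o['tool_pos'],o['time_s'],o['grip_width'],o['force'])
h=cv2.cvtColor(w['image'],cv2.COLOR_RGB2HSV);m=((h[...,0]>5)&(h[...,0]<16)&(h[...,1]>180)&(h[...,2]>80)).astype(np.uint8)
n,l,st,c=cv2.connectedComponentsWithStats(m)
for i in range(1,n):
    if st[i,4]>30: print('orange',st[i],c[i].round(1))
t=o['tool_pos'];print('tab pred',[wproj(w,o,[t[0]+a,t[1]+b,.117]) for a in(-.01,.01) for b in(-.007,.007)])
for nme in('brass_punch','tab_top'):
  for q,i in((w,'w'),(s,'s')):
    for d in env.regions_of(q,nme): print(i,nme,np.round(d['rect'],1),d['conf'])
E
```

```text
[0.59755231 0.1905791  0.09473681] 9.9 0.04187854245414953 [0.08784086 0.69193189 0.60178266]
orange [475 139  19  26 113] [481.1 148.7]
orange [502 156   8  10  53] [505.5 160.4]
orange [304 235  26  41 883] [316.2 255.1]
tab pred [(np.float64(303.4527143622256), np.float64(249.7960114603773)), (np.float64(330.91084995449086), np.float64(248.978711242679)), (np.float64(305.3688098937079), np.float64(282.50298834618695)), (np.float64(331.397837589206), np.float64(281.7585633139211))]
w brass_punch [295.6 145.5 339.3 191. ] 0.86
w brass_punch [468.2 138.4 515.3 167.8] 0.7
s brass_punch [281.7 244.2 297.1 268.5] 0.66
s brass_punch [298.8 190.  315.  212.4] 0.64
s brass_punch [264.3 178.4 327.1 241. ] 0.4
w tab_top [277.4 221.9 349.7 276.1] 0.61
s tab_top [285.6 180.  291.9 218.2] 0.55
```

The tab sits centred between the fingers (orange at u 304–330 against a predicted 303–331). Gripping it.

{"fn": "apply_moves", "kwargs": {"targets": [[[0,0,0],[0,0,0]],[[0,0,0],[0,0,0]],[[0,0,0],[0,0,0]],[[0,0,0],[0,0,0]],[[0,0,0],[0,0,0]],[[0,0,0],[0,0,0]]], "hand": 0, "squeeze": 40}}

```text
time_s: 10.8
tool_pos: [0.5982, 0.1906, 0.0945]
tool_rot: [180.0, -0.0, 178.0]
force: [-0.1, 0.6, -0.4]
grip_width: 0.0138
```

```bash
cat > m.py <<'E'
from h import *
T=[];F=[];W=[]
for i in range(6):
    w=env.read_camera('wrist');o=env.get_obs();T.append(o['tool_pos']);F.append(o['force']);W.append(o['grip_width'])
print('tcp',np.mean(T,0).round(5),np.std(T,0).round(5),'F',np.mean(F,0).round(2),'grip',np.mean(W).round(4),o['tool_rot'],o['time_s'])
s=env.read_camera('side')
for q,i in((w,'w'),(s,'s')):
    h=cv2.cvtColor(q['image'],cv2.COLOR_RGB2HSV);m=((h[...,0]>5)&(h[...,0]<16)&(h[...,1]>180)&(h[...,2]>80)).astype(np.uint8)
    n,l,st,c=cv2.connectedComponentsWithStats(m)
    for k in range(1,n):
        if st[k,4]>30: print(i,'orange',st[k],c[k].round(1))
    for d in env.regions_of(q,'brass_punch'): print(i,np.round(d['rect'],1),d['conf'])
h=cv2.cvtColor(w['image'],cv2.COLOR_RGB2HSV);m=((h[...,0]<4)|(h[...,0]>174))&(h[...,1]>130)&(h[...,2]>70)
print('red px',np.argwhere(m)[:10].tolist())
E
python3 m.py
```

```text
tcp [0.5982  0.19064 0.09455] [0.e+00 3.e-05 1.e-05] F [ 0.34  0.43 -0.14] grip 0.0137 [1.79982451e+02 3.38492966e-03 1.78011395e+02] 11.1
w orange [480 138  15   9  47] [485.6 141.2]
w orange [475 142  10  22  55] [478.  152.6]
w orange [502 155   9  10  53] [505.4 159.2]
w orange [303 235  27  41 899] [316.  254.9]
w [471.3 139.2 513.3 167.6] 0.67
s orange [283 246  12  21 135] [288.6 258.2]
s [282.3 243.4 296.1 267.3] 0.63
s [301.3 190.6 314.1 212.1] 0.53
red px []
```

Gripped with no side load, so it is at the shut position. Sliding 25 mm along the viewer's -y.

{"fn": "apply_moves", "kwargs": {"targets": [[[-0.1,-4,0],[0,0,0]],[[-0.3,-9,0],[0,0,0]],[[-0.5,-14,0],[0,0,0]],[[-0.7,-19,0],[0,0,0]],[[-0.9,-23,0],[0,0,0]],[[-0.9,-25,0],[0,0,0]],[[-0.9,-25,0],[0,0,0]],[[-0.9,-25,0],[0,0,0]]]}}

```text
time_s: 12.05
tool_pos: [0.5971, 0.1667, 0.0946]
tool_rot: [179.9, 0.0, 178.0]
force: [1.2, 5.8, -1.7]
grip_width: 0.014
```

```bash
python3 m.py; python3 - <<'E'
from h import *
# tab in hand: orange edges unchanged?; pointer vs red mark visible in side or top?
for n in('side','top'):
    p=env.read_camera(n);o=env.get_obs();t=o['tool_pos']
    h=cv2.cvtColor(p['image'],cv2.COLOR_RGB2HSV);u,v=proj(p,[.631,.163,.086]).astype(int);print(n,u,v)
    m=((h[...,0]<8)|(h[...,0]>172))&(h[...,1]>110)&(h[...,2]>70)
    print([q for q in np.argwhere(m).tolist() if abs(q[0]-v)<25 and abs(q[1]-u)<25][:20])
    print('tab pred',proj(p,[t[0],t[1],.1]).round(1),proj(p,[.598,.1906,.1]).round(1))
E
```

```text
tcp [0.59708 0.16671 0.09456] [2.e-05 2.e-05 2.e-05] F [ 0.67  6.06 -2.2 ] grip 0.0137 [ 1.79885805e+02 -2.95340437e-03  1.78047953e+02] 12.35
w orange [496 140  20  25 120] [502.2 149.7]
w orange [524 156   8  10  52] [527.5 161. ]
w orange [304 235  26  41 915] [316.4 254.9]
w [331.9 145.9 374.  189.2] 0.94
w [489.8 140.6 535.3 168.5] 0.85
s orange [283 246  12  20 132] [288.7 258.1]
s [281.1 244.4 298.2 267.3] 0.74
s [300.1 187.5 315.5 212.9] 0.45
red px []
side 278 186
[[187, 280]]
tab pred [292.3 182.6] [288.8 186.5]
top 386 150
[]
tab pred [385.8 165.9] [374.2 165.2]
```

Measured slide is 23.9 mm with 5.6–6.1 N, so the arm yields about 1 mm under the spring. Adding 1 mm.

{"fn": "apply_moves", "kwargs": {"targets": [[[0,-1,0],[0,0,0]],[[0,-1,0],[0,0,0]],[[0,-1,0],[0,0,0]],[[0,-1,0],[0,0,0]],[[0,-1,0],[0,0,0]],[[0,-1,0],[0,0,0]]]}}

```text
time_s: 13.2
tool_pos: [0.5971, 0.1659, 0.0946]
tool_rot: [179.9, -0.0, 178.1]
force: [0.7, 6.4, -1.8]
grip_width: 0.0136
```

```bash
python3 m.py; python3 - <<'E'
from h import *
w=env.read_camera('wrist');o=env.get_obs();t=o['tool_pos'];save('w9',w)
# punch top disc & foot relative to tool: find punch y in tool-relative terms
d=[d for d in env.regions_of(w,'brass_punch') if d['rect'][0]<420][0];r=d['rect'];print(r)
m=d['region'];ys=np.argwhere(m)
for z,v in((.057,None),):
    row=np.argmax(m.sum(1));xs=np.flatnonzero(m[row]);print('widest row',row,xs[0],xs[-1])
    a=wplane(w,o,xs[0],row,.057);b=wplane(w,o,xs[-1]+1,row,.057);print('punch y - tcp y',((a+b)/2-t).round(4),'width',np.linalg.norm(a-b))
E
```

```text
tcp [0.59705 0.16592 0.09456] [1.e-05 2.e-05 1.e-05] F [ 0.74  6.26 -1.83] grip 0.0137 [ 1.79874099e+02 -4.75548069e-03  1.78058292e+02] 13.5
w orange [497 140  19  26 117] [503.6 150.2]
w orange [525 157   7  10  56] [527.9 161.3]
w orange [304 235  26  41 909] [316.4 254.9]
w [491.6 140.2 535.  170.1] 0.76
w [330.5 146.5 376.4 191.1] 0.74
s orange [283 246  12  20 130] [288.7 258. ]
s [280.5 243.5 298.9 268.6] 0.72
s [303.8 190.4 312.8 212.2] 0.68
red px []
[332.7, 145.2, 377.4, 190.6]
widest row 164 332 376
punch y - tcp y [-0.0413  0.0261 -0.0376] width 0.030225353796334925
```

{"fn": "apply_moves", "kwargs": {"targets": [[[0,-0.3,0],[0,0,0]],[[0,-0.3,0],[0,0,0]],[[0,-0.3,0],[0,0,0]],[[0,-0.3,0],[0,0,0]]]}}

```text
time_s: 14.15
tool_pos: [0.597, 0.1658, 0.0945]
tool_rot: [179.9, -0.0, 178.1]
force: [0.2, 6.6, -2.9]
grip_width: 0.0136
```

```bash
python3 m.py; python3 -c "
from cell import env
print(env.sign_off())"
```

```text
tcp [0.59705 0.16581 0.09457] [2.e-05 2.e-05 2.e-05] F [ 0.85  6.73 -2.16] grip 0.0137 [1.79862135e+02 2.52788777e-03 1.78062178e+02] 14.45
w orange [497 140  20  27 127] [503.2 150.6]
w orange [525 157   8  10  58] [528.3 161.3]
w orange [304 235  26  41 909] [316.4 254.9]
w [487.2 138.9 534.5 170.4] 0.94
w [331.5 145.2 375.7 192.8] 0.86
w [274.  220.4 353.6 275.3] 0.46
s orange [283 246  12  20 132] [288.6 258. ]
s [300.4 189.7 314.8 210.9] 0.66
s [296.5 270.9 310.2 291.5] 0.66
s [282.  243.7 298.  269.3] 0.62
red px []
the job is handed in; nothing more can be done
None
```

I stood the brass punch on the post and let go with the shutter still shut. I then gripped the orange tab, slid the shutter to half travel, and handed the job in at about 14.5 s with the fingers still holding it.

- **Punch:** Pictures after release showed it upright on the post, centred to about 1 mm. Before release the side and wrist cameras disagreed by 2–3 mm on its position along x, so I placed it between the two. The last images still found it standing on the post.
- **Shutter:** The gripper moved 24.8 mm from shut, against 25 mm wanted. The spring force read about 6.3–6.7 N, against 6.4 N expected at half travel. The tab did not slip in the fingers.
- **Not checked:** I could not see the pointer meet the red mark, because the gripper and arm hid it. Half travel rests on the measured distance, the force, and the punch's position relative to the gripper, which agreed to about 0.5 mm.
- **Bystanders:** I did not touch the steel punch, the black punch or the brown look-alike.

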